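# Clip the rod into its holder and hold the holder against the sprung stop

## Task

Take the steel rod off its wooden rest and push it down into both sprung clips of the rod holder, its collars just outside the clips, until it snaps fully home. Then slide the holder square and centred against the sprung stop plate and finish while still pressing and holding it there, with the red pointers steady in the green bands, so that I can screw it down. Do not drive the plate to its end stop, and leave the slide box, the red-lidded cup and the brown bottle where they stand.

Things in the scene. Friction and masses are not known exactly. Their poses are not given: they have to be found in the camera images.
- rod: Loose polished steel rod, 12 mm diameter, 160 mm long, 0.14 kg, with two dark collars of 20 mm diameter, their inner faces 58 mm either side of the middle; black bands at the ends. Origin at its middle, on its axis; own y along the rod (both ends alike, may be rolled about it). It lies level in the rest, axis 36 mm above the bench; its middle 80 mm is free for a grasp from above.
- rest: Fixed wooden rest, 120 mm long, 44 mm wide: a 6 mm base with two 12 mm thick notched saddles, 47 mm either side of the middle along its own y axis, tops at 39 mm. Origin at the centre of its underside; the rod lies along its y axis. Stands on the right of the bench, nearer to the robot or farther than the slide box, which has the other place.
- holder: Loose aluminium bracket with two blue fork clips, 0.32 kg, slides on the bench. Origin on the bench under it; own x points to its flat upright front plate (face at x = +45 mm, 6 mm thick, 120 mm wide, 48 mm high), y along the rod seat, z up. Base 10 mm thick, x -54 to +44 mm, y +-60 mm. Between the forks (y +-37 mm) only the front plate rises above the base. Black lines mark the plate's middle.
- holder_seat (a point): Middle of the rod's seat in the holder, at x = -15, y = 0, z = 46 mm in its frame and with its axes: where the rod's middle lies when home, along y. The forks, 14 mm wide, centred 46 mm either side along y, flare open at the top, 68 mm above the bench, so a rod pushed down may start some 5 mm off in x. Home it has 1 mm of play across and 5 mm either way lengthwise, till a collar meets a fork.
- jaw_left (a joint): Hinge of the sprung orange jaw at y = +46 mm, on the rear side of its fork (the blue front prong is fixed): 0 rad shut, about 0.1 rad as the rod passes, springs back to 0 over the seated rod. Passing both jaws takes 10 to 15 N downwards, from 13 to 8 mm above the seat.
- jaw_right (a joint): As jaw_left, at y = -46 mm.
- stop: Fixed grey sprung stop. Origin on the bench under the middle of the resting face of its aluminium plate (130 mm wide, 4 to 58 mm above the bench; black middle line); own x is the pressing direction, into the plate, y along the plate, z up. The holder belongs with its front face flat on the plate, x axes parallel, y centred. Housing from 50 mm behind the resting face; tops at 68 mm.
- stop_plate (a joint): How far the plate is pressed in along the stop's x, m: 0 at rest, end stop at 0.030. Spring 600 N/m without preload, so 0.010 to 0.020 m is 6 to 12 N. Two red pointers move with it over the scales: white = too little, green = 0.010 to 0.020 m, dark = too much.
- slide_box: Bystander: blue flat slide box 91 x 98 x 32 mm, on the right of the bench, in line with the rest; origin at the centre of its underside.
- cup_3: Bystander: white specimen cup with a red lid, 57 mm wide, 60 mm high, left of the holder, on the adjoining desk, which is 5 mm higher; origin at the centre of its underside.
- iodine: Bystander: brown dropper bottle with a black cap, 38 mm wide, 107 mm high, right of and behind the stop; origin at the centre of its underside.
There are look-alikes about, which are no part of the job. Leave any pink look-alike of the holder alone.

How it is judged:
On the way:
1. the rod sits home in both clips of the holder, jaws sprung shut over it (z of rod in the frame of holder_seat between -0.003 and 0.003 m and x of rod in the frame of holder_seat between -0.004 and 0.004 m and y of rod in the frame of holder_seat between -0.008 and 0.008 m and angle between the y axis of rod and the y axis of holder, either way round below 0.06 rad and value of joint each of jaw_left, jaw_right below 0.05 rad), for 0.2 s.
At the end, for the whole second after the job is handed in: The rod is home in both shut clips (within 3 mm in height, 4 mm across, 8 mm along, 0.06 rad), the holder stands flat on the bench, square to the stop (0.06 rad) and centred on it (12 mm), still held by the robot, and presses the plate in by 9 to 21 mm with 5 to 13 N, at rest (all of step 1 and height (world z) of holder below 0.004 m and angle between holder's own z axis and vertical below 0.05 rad and angle between the x axis of holder and the x axis of stop, either way round below 0.06 rad and y of holder in the frame of stop between -0.012 and 0.012 m and value of joint stop_plate between 0.009 and 0.021 m and contact force between holder and stop between 5 and 13 N and linear speed of holder below 0.01 m/s and (contact force between any of the fingers, the arm and holder above 1 N or contact force between any of the fingers, the arm and rod above 1 N)); the arm keeps its last pose, push and grip.
It fails at once if the stop plate is driven to its end stop (value of joint stop_plate above 0.028 m).
It fails at once if the slide box, the cup or the bottle is moved by more than 20 mm (distance of any of slide_box, cup_3, iodine from where it was at the start of the episode above 0.02 m).
It also fails if it takes over 51 s, if anything falls off the work surface, if the arm or the gripper's body presses on something with over 40 N, if the wrist force passes 120 N, or if a joint passes its speed limit or range.

## Robot

A 7-joint arm with a two-finger parallel gripper is mounted at the origin on the work surface; the furniture and walls round the work are solid. World frame = base frame: x ahead of the robot, y to its left, z up, the work surface at z = 0. Lengths are in m, angles in rad, forces in N, time in s.
With the tool pointing down it reaches from about 0.425 to 0.95 m from the base axis. Payload 4.7 kg.
Tool frame: the origin (TCP) lies between the finger pads; the fingertips stand 17 mm ahead of it and the grasp point (between the pads) lies 2 mm behind it; z points along the fingers, y is the direction in which the jaws open and shut (so a half turn about z gives the same grasp; the last joint's range is limited). The gripper opens to 85 mm and grips with 20 to 120 N. Pads are 22 mm wide; open, the fingers measure 114 mm over their backs; the gripper's body (76 mm by 85 mm) begins 54 mm behind the grasp point. The pads swing forward as they close: fully open they stand 13 mm farther back than shut.
Start: joints at [1.079, 0.469, -0.049, 1.532, 0.024, 1.141, -0.082], TCP at [0.301, -0.604, 0.248] pointing down, gripper open.
Joint ranges: [-2.59, 2.59], [-0.33, 1.99], [-1.39, 1.29], [0.1, 2.45], [-1.04, 4.18], [0.21, 1.99], [-2.66, 2.66]. Speed limits (rad/s): [2.57, 2.57, 3.14, 3.14, 3.14, 3.14, 3.14].

## Interface

Orientations are given as a unit quaternion [x, y, z, w].
In Python, from plant import manip, eyes gives the robot as it stands.
- The arm moves only by the tool move_arm, never from a script. Its argument "motion" is a list of rows, each an object of numbers: "wx", "wy", "wz": the turn, a rotation vector about the tool's x, y, z each as a share of pi rad, from -1 to 1; "dx", "dy", "dz": the shift along the tool's x, y, z each as a share of 30 cm, from -1 to 1; "grip": the closure, from -1 (fully open) to 1 (shut). In form: [{"wx": .., "wy": .., "wz": .., "dx": .., "dy": .., "dz": .., "grip": ..}, ...]. A call has 1 to 20 rows; each row is the pose to reach, as a shift and turn from the pose measured when the call began, along the tool's axes at that moment, turning the shorter way round; what a row does not reach only later rows make up. A row lasts 1/12 s, in which the tool goes at most 41.7 mm and 7.16 degrees, less where a joint would pass 70% of its speed; a pose out of reach is approached as far as the arm can. A call with a number of a shift or a turn outside -1 to 1 is refused whole. A call with a gripper value outside its range is refused whole. The fingers move at their own pace and stop on an object; "squeeze" is the grip in N (left out, the last holds). Time passes only in rows, so rows that repeat a pose let the fingers close. It gives the time, the measured TCP pose, the force and the opening at its end, in the units of the state.
- manip.sense(): the state, without advancing time (a new reading comes with each control period).
- eyes.get_image(name): name is "scene" or "side" or "wrist"; returns a dict with "color" (420x560x3 uint8, red, green, blue), "camera_matrix" (3x3 intrinsics, pixels), "rvec" (rotation vector, rad) and "tvec" (3), from world to camera coordinates, as OpenCV has them; the wrist camera has in their place "tool_from_camera" (4x4, takes a point from camera to tool coordinates, whose origin is the TCP and whose axes are the flange's). Camera axes: x right, y down, z forward; pixel columns grow to the right and rows downward; lengths in m; the calibration is good to about 2 mm. The wrist camera is an equidistant fisheye: a pixel r from the principal point sees the ray r / f radians off the axis. A picture is of the moment at which its call begins: read the wrist's pose just before it. There is no depth.
- manip.job_done(): hands the job in, once; it reports no verdict.
The state is a dict: "time_s": time; "joints": joint angles; "joint_vel": joint speeds; "effort": joint torques, N m; "eef_pos": TCP position; "tool_rot": TCP orientation; "wrist_force": force on the tool from outside, world axes, zero at the start; "ft_torque": the same for the moment, N m; "gripper_width": finger opening in m.
Only numpy, scipy, OpenCV 4.12 (cv2) and the standard library are available. Lean on these libraries where they do the work, as an engineer would, in place of code of your own. Each camera call takes 0.05 s, during which the arm holds its last target. There are 200 camera calls.

## Working session

There is one attempt and no reset: what is moved stays moved. The work goes in short steps, Python scripts to look and compute and a tool call to move; the robot and the scene stay as the last step left them, time stands still between calls to the robot, and variables do not carry over. Pictures are saved under pics/ and viewed, about 8 in all and at most 12, crops included, and the job is handed in when it is done.

Besides the shell and the picture viewer there is one more tool, called after "Request:" as name(argument=value, ...) on one line, values as JSON. move_arm: Moves the arm, as the interface text tells. Its arguments: {"type":"object","properties":{"motion":{"type":"array","items":{"type":"object","properties":{"wx":{"type":"number"},"wy":{"type":"number"},"wz":{"type":"number"},"dx":{"type":"number"},"dy":{"type":"number"},"dz":{"type":"number"},"grip":{"type":"number"}}}},"squeeze":{"type":"number"}},"required":["motion"]}

```bash
ls; mkdir -p pics
python3 - <<'E'
from plant import manip, eyes
import cv2,pickle,numpy as np
s=manip.sense();print(s)
d={}
for n in("scene","side","wrist"):
    d[n]=eyes.get_image(n); print(n,{k:v for k,v in d[n].items() if k!="color"})
    cv2.imwrite(f"pics/{n}0.png",d[n]["color"][:,:,::-1])
d["s"]=s
pickle.dump(d,open("d0.pkl","wb"))
a=np.vstack([d["scene"]["color"]])
cv2.imwrite("pics/a.png",cv2.resize(a[:,:,::-1],(800,600),interpolation=cv2.INTER_CUBIC))
b=d["side"]["color"]
cv2.imwrite("pics/b.png",cv2.resize(b[:,:,::-1],(800,600),interpolation=cv2.INTER_CUBIC))
E
```

```text
pics
{'time_s': 0.0, 'joints': array([ 1.07909074,  0.46946621, -0.04859229,  1.53371963,  0.02409231,
        1.14100813, -0.08230233]), 'joint_vel': array([-1.25556107e-03,  6.78700376e-04, -1.11168250e-03, -6.00959781e-05,
       -3.41862637e-04, -3.03406470e-04,  2.36508186e-04]), 'effort': array([ 1.09857699e-04, -5.10310829e+01, -4.63093864e-02, -2.37712008e+01,
        1.06566382e-02,  7.55341753e-03, -9.91532232e-06]), 'eef_pos': array([ 0.30111775, -0.6034799 ,  0.2472338 ]), 'tool_rot': array([ 9.73342352e-01,  2.29354854e-01, -2.64953763e-04, -9.72536534e-04]), 'wrist_force': array([-0.02591334, -0.19469675,  0.33247489]), 'ft_torque': array([-0.00741016, -0.03234026, -0.00574776]), 'gripper_width': 0.08547230787863752}
scene {'camera_matrix': array([[444.90162198,   0.        , 274.69843574],
       [  0.        , 444.90162198, 210.0175938 ],
       [  0.        ,   0.        ,   1.        ]]), 'rvec': array([ 0.9930382 , -2.48715349,  0.98003296]), 'tvec': array([0.33579496, 0.37110046, 1.10062585])}
side {'camera_matrix': array([[498.26509575,   0.        , 285.41101333],
       [  0.        , 498.26509575, 210.13661477],
       [  0.        ,   0.        ,   1.        ]]), 'rvec': array([ 0.64492298, -2.54331826,  1.24891119]), 'tvec': array([0.4479295 , 0.24900123, 1.03422823])}
wrist {'camera_matrix': array([[325.1922621 ,   0.        , 274.45256802],
       [  0.        , 325.1922621 , 209.45608348],
       [  0.        ,   0.        ,   1.        ]]), 'tool_from_camera': array([[ 2.80855191e-04, -9.65506009e-01, -2.60380621e-01,
         6.68040600e-02],
       [ 9.99999929e-01,  2.05312038e-04,  3.17324554e-04,
        -1.12627173e-03],
       [-2.52919488e-04, -2.60380692e-01,  9.65505998e-01,
        -1.24975950e-01],
       [ 0.00000000e+00,  0.00000000e+00,  0.00000000e+00,
         1.00000000e+00]])}
```

View pics/a.png

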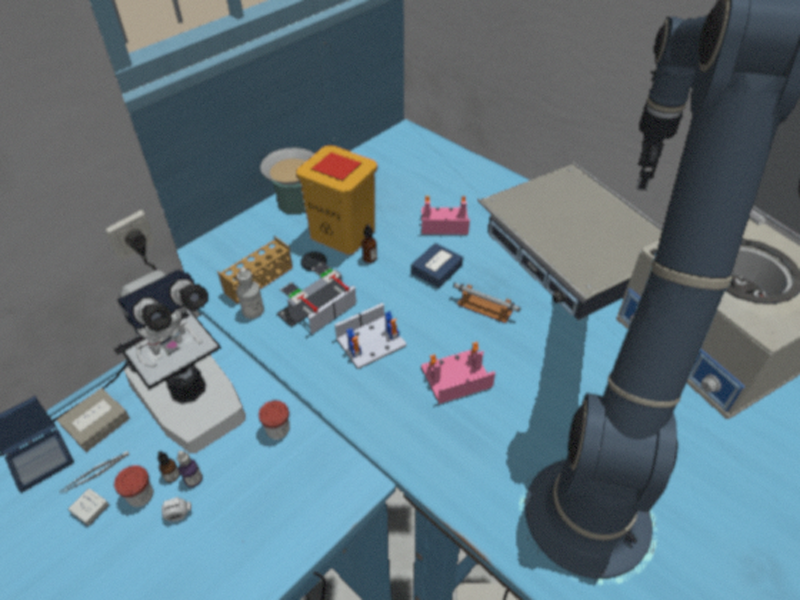

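View pics/b.png

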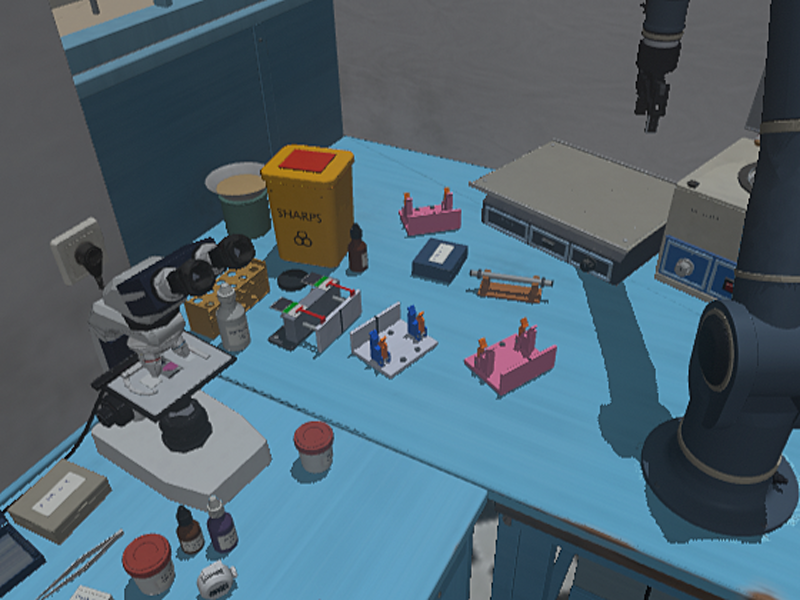

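Candidates seen: the rod on its rest is at side (512,280) and scene (485,302). The aluminium holder with blue forks is at side (393,340), and its pink look-alikes at (510,355) and (430,212) are ruled out by colour. The stop is at side (318,310), the slide box at (440,258), the bottle at (357,250) and the cup at (313,445). I'll check this choice in one close crop with numbers.

```bash
cat > h.py <<'E'
import numpy as np,cv2,pickle
from scipy.spatial.transform import Rotation as R
def ray(im,uv,s=None):
    K=im["camera_matrix"];uv=np.atleast_2d(np.float64(uv))
    q=(uv-[K[0,2],K[1,2]])/K[0,0]
    if "rvec" in im:
        M=cv2.Rodrigues(im["rvec"])[0]
        d=np.c_[q,np.ones(len(q))]@M
        return -M.T@im["tvec"],d
    r=np.linalg.norm(q,axis=1,keepdims=True)+1e-12
    d=np.c_[np.sin(r)*q/r,np.cos(r)]
    T=im["tool_from_camera"];W=R.from_quat(s["tool_rot"]).as_matrix()
    return s["eef_pos"]+W@T[:3,3],d@T[:3,:3].T@W.T
def onz(im,uv,z,s=None):
    o,d=ray(im,uv,s); z=np.asarray(z,float).reshape(-1)
    return o+d*((z-o[2])/d[:,2])[:,None]
def two(a,ua,b,ub,sa=None,sb=None):
    o1,d1=ray(a,ua,sa);o2,d2=ray(b,ub,sb);d1=d1[0];d2=d2[0]
    t=np.linalg.lstsq(np.c_[d1,-d2],o2-o1,rcond=None)[0]
    p,q=o1+d1*t[0],o2+d2*t[1]
    return (p+q)/2,np.linalg.norm(p-q)
def proj(im,P,s=None):
    P=np.atleast_2d(P);K=im["camera_matrix"]
    if "rvec" in im: return cv2.projectPoints(P,im["rvec"],im["tvec"],K,None)[0][:,0]
    T=im["tool_from_camera"];W=R.from_quat(s["tool_rot"]).as_matrix()
    c=((P-s["eef_pos"])@W-T[:3,3])@T[:3,:3]
    n=np.linalg.norm(c[:,:2],axis=1);th=np.arctan2(n,c[:,2])
    return K[:2,2]+K[0,0]*(c[:,:2]/n[:,None]*th[:,None])
E
python3 - <<'E'
from h import *
d=pickle.load(open("d0.pkl","rb"))
k=.7
S,V=d["side"],d["scene"]
for n,a,b,z in[("rodA",(474,273),(456,287),.036),("rodB",(550,283),(519,310),.036),("box",(440,268),(436,270),.0),("bottle",(357,270),(370,260),0),("cup",(313,425),(274,425),.065)]:
    print(n,onz(S,np.array(a)*k,z).round(3),onz(V,np.array(b)*k,z).round(3))
c=S["color"][185:275,180:400,::-1]
cv2.imwrite("pics/c.png",cv2.resize(c,None,fx=3.6,fy=3.6,interpolation=cv2.INTER_CUBIC))
h=V["color"][180:270,190:370,::-1]
x=np.vstack([cv2.resize(c,(792,324),interpolation=cv2.INTER_CUBIC),cv2.resize(h,(540,270),interpolation=cv2.INTER_CUBIC)[:, :] if 0 else np.pad(cv2.resize(h,(540,270),interpolation=cv2.INTER_CUBIC),((0,0),(0,252),(0,0)))])
cv2.imwrite("pics/c.png",x)
E
```

```text
rodA [[ 0.5   -0.245  0.036]] [[ 0.498 -0.242  0.036]]
rodB [[ 0.359 -0.281  0.036]] [[ 0.353 -0.281  0.036]]
box [[ 0.589 -0.276  0.   ]] [[ 0.591 -0.281  0.   ]]
bottle [[ 0.736 -0.191  0.   ]] [[ 0.732 -0.198  0.   ]]
cup [[0.531 0.248 0.065]] [[0.497 0.278 0.065]]
```

View pics/c.png

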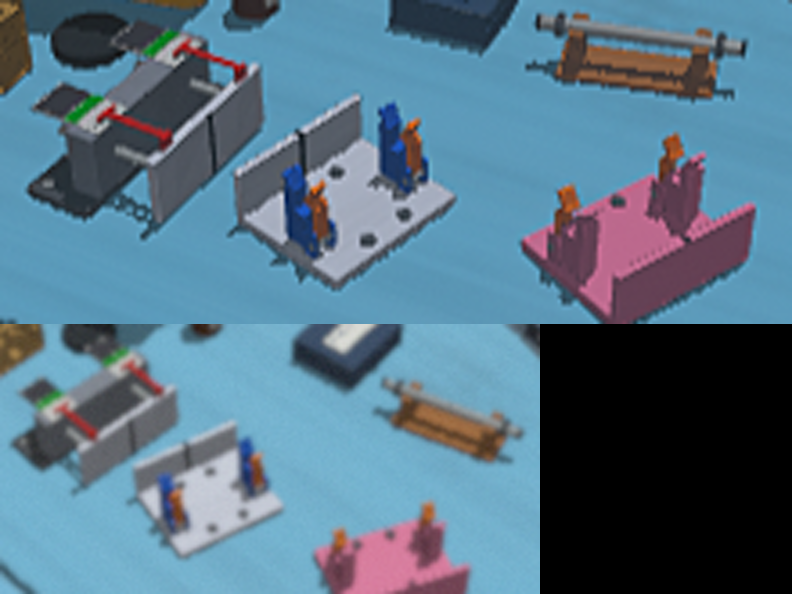

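The crop confirms the rod in the wooden rest, the aluminium holder with blue forks (its front plate towards the stop) and the stop with red pointers. Next I'll turn those corner pixels into positions.

Run:
```python
from h import *
d=pickle.load(open("d0.pkl","rb"));S,V=d["side"],d["scene"]
f=lambda p:np.array(p)/3.6+[180,185]
g=lambda p:(np.array(p)-[0,324])/3+[190,180]
for n,p,z in[("hpl top L",(237,173),.048),("hpl top R",(359,96),.048),("hmid",(301,132),.048),("hbaseRL",(337,281),.01),("hbaseRR",(456,197),.01),
 ("st topL",(151,163),.058),("st topR",(262,67),.058),("st botL",(156,236),.004),("st botR",(262,124),.004),("stmid top",(212,115),.058),("stmid bot",(214,171),.004),("rodA",(540,22),.036),("rodB",(743,47),.036)]:
    print("S",n,onz(S,f(p),z).round(3)[0])
for n,p,z in[("hpl top L",(136,462),.048),("hpl top R",(235,424),.048),("hmid",(186,444),.048),("hbaseRL",(183,553),.01),("hbaseRR",(282,506),.01),
 ("st topL",(82,443),.058),("st topR",(177,389),.058),("stmid top",(133,416),.058),("rodA",(387,383),.036),("rodB",(518,432),.036)]:
    print("V",n,onz(V,g(p),z).round(3)[0])
s=d["s"];print(R.from_quat(s["tool_rot"]).as_matrix().round(3))
```

```text
S hpl top L [0.605 0.03  0.048]
S hpl top R [ 0.574 -0.083  0.048]
S hmid [ 0.589 -0.028  0.048]
S hbaseRL [0.513 0.056 0.01 ]
S hbaseRR [ 0.482 -0.056  0.01 ]
S st topL [0.655 0.058 0.058]
S st topR [ 0.646 -0.069  0.058]
S st botL [0.649 0.071 0.004]
S st botR [ 0.65  -0.069  0.004]
S stmid top [ 0.648 -0.005  0.058]
S stmid bot [ 0.652 -0.007  0.004]
S rodA [ 0.504 -0.242  0.036]
S rodB [ 0.356 -0.283  0.036]
V hpl top L [0.608 0.023 0.048]
V hpl top R [ 0.572 -0.083  0.048]
V hmid [ 0.589 -0.029  0.048]
V hbaseRL [0.513 0.052 0.01 ]
V hbaseRR [ 0.483 -0.059  0.01 ]
V st topL [0.66  0.049 0.058]
V st topR [ 0.645 -0.07   0.058]
V stmid top [ 0.65  -0.012  0.058]
V rodA [ 0.502 -0.245  0.036]
V rodB [ 0.357 -0.283  0.036]
[[ 0.895  0.446 -0.001]
 [ 0.446 -0.895  0.002]
 [-0.    -0.002 -1.   ]]
```

Request:
move_arm(motion=[{"dx": 0.89,"dy": -0.824,"dz": 0,"wz": 0.061,"grip": -1},{"dx": 0.89,"dy": -0.824,"dz": 0,"wz": 0.061,"grip": -1},{"dx": 0.89,"dy": -0.824,"dz": 0,"wz": 0.061,"grip": -1},{"dx": 0.89,"dy": -0.824,"dz": 0,"wz": 0.061,"grip": -1},{"dx": 0.89,"dy": -0.824,"dz": 0,"wz": 0.061,"grip": -1},{"dx": 0.89,"dy": -0.824,"dz": 0,"wz": 0.061,"grip": -1},{"dx": 0.89,"dy": -0.824,"dz": 0,"wz": 0.061,"grip": -1},{"dx": 0.89,"dy": -0.824,"dz": 0,"wz": 0.061,"grip": -1},{"dx": 0.89,"dy": -0.824,"dz": 0,"wz": 0.061,"grip": -1},{"dx": 0.89,"dy": -0.824,"dz": 0.3,"wz": 0.061,"grip": -1},{"dx": 0.89,"dy": -0.824,"dz": 0.3,"wz": 0.061,"grip": -1},{"dx": 0.89,"dy": -0.824,"dz": 0.3,"wz": 0.061,"grip": -1},{"dx": 0.89,"dy": -0.824,"dz": 0.3,"wz": 0.061,"grip": -1},{"dx": 0.89,"dy": -0.824,"dz": 0.3,"wz": 0.061,"grip": -1},{"dx": 0.89,"dy": -0.824,"dz": 0.3,"wz": 0.061,"grip": -1}])

```text
invalid input at $.motion[0]: expected keys wx, wy, wz, dx, dy, dz, grip
```

Run:
```python
from h import *
from plant import manip,eyes
s=manip.sense();im=eyes.get_image("wrist");pickle.dump((s,im),open("d1.pkl","wb"))
print(s["eef_pos"],R.from_quat(s["tool_rot"]).as_matrix().round(3),s["joints"].round(2),s["time_s"])
cv2.imwrite("pics/d.png",cv2.resize(im["color"][:,:,::-1],(784,588),interpolation=cv2.INTER_CUBIC))
c=np.array([.430,-.2635,.036]);u=np.array([np.cos(.27),np.sin(.27),0])
print(proj(im,np.array([c-.08*u,c,c+.08*u]),s)*1.4)
```

```text
[ 0.30121521 -0.60359334  0.24747669] [[ 0.895  0.447 -0.001]
 [ 0.447 -0.895  0.001]
 [ 0.    -0.002 -1.   ]] [ 1.08  0.47 -0.05  1.53  0.02  1.14 -0.08] 0.15
[[  81.3749328    54.72211029]
 [ 103.07271941  -28.90272236]
 [ 129.1687817  -102.56792394]]
```

View pics/d.png

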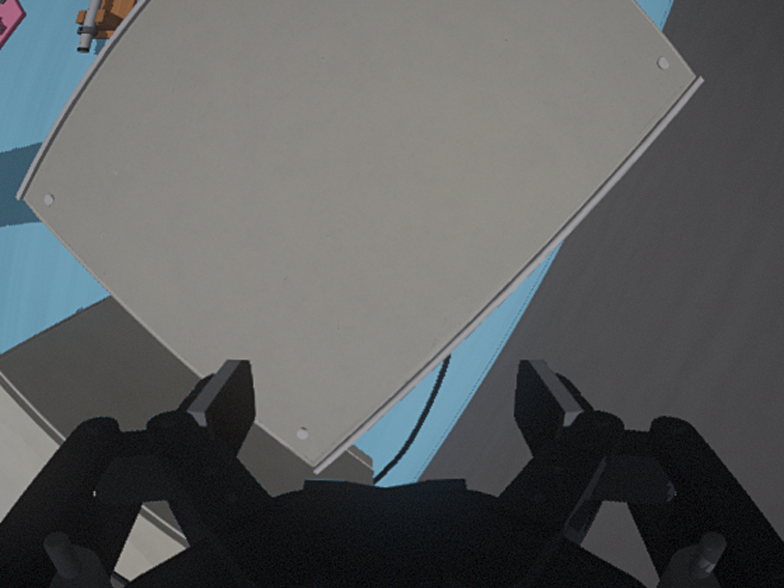

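The first move was refused because every key is needed. This view, from the start pose, shows the grey cabinet below and the rod end at (85,45). I'll resend it with full rows.

Request:
move_arm(motion=[{"wx": 0,"wy": 0,"wz": 0.061,"dx": 0.89,"dy": -0.824,"dz": 0,"grip": -1},{"wx": 0,"wy": 0,"wz": 0.061,"dx": 0.89,"dy": -0.824,"dz": 0,"grip": -1},{"wx": 0,"wy": 0,"wz": 0.061,"dx": 0.89,"dy": -0.824,"dz": 0,"grip": -1},{"wx": 0,"wy": 0,"wz": 0.061,"dx": 0.89,"dy": -0.824,"dz": 0,"grip": -1},{"wx": 0,"wy": 0,"wz": 0.061,"dx": 0.89,"dy": -0.824,"dz": 0,"grip": -1},{"wx": 0,"wy": 0,"wz": 0.061,"dx": 0.89,"dy": -0.824,"dz": 0,"grip": -1},{"wx": 0,"wy": 0,"wz": 0.061,"dx": 0.89,"dy": -0.824,"dz": 0,"grip": -1},{"wx": 0,"wy": 0,"wz": 0.061,"dx": 0.89,"dy": -0.824,"dz": 0,"grip": -1},{"wx": 0,"wy": 0,"wz": 0.061,"dx": 0.89,"dy": -0.824,"dz": 0,"grip": -1},{"wx": 0,"wy": 0,"wz": 0.061,"dx": 0.89,"dy": -0.824,"dz": 0.3,"grip": -1},{"wx": 0,"wy": 0,"wz": 0.061,"dx": 0.89,"dy": -0.824,"dz": 0.3,"grip": -1},{"wx": 0,"wy": 0,"wz": 0.061,"dx": 0.89,"dy": -0.824,"dz": 0.3,"grip": -1},{"wx": 0,"wy": 0,"wz": 0.061,"dx": 0.89,"dy": -0.824,"dz": 0.3,"grip": -1},{"wx": 0,"wy": 0,"wz": 0.061,"dx": 0.89,"dy": -0.824,"dz": 0.3,"grip": -1}])

```text
time_s: 1.37
eef_pos: [0.4302, -0.2639, 0.1588]
tool_rot: [0.991, 0.135, 0.0, -0.0]
wrist_force: [0.0, -0.6, 0.2]
gripper_width: 0.0852
```

Run:
```python
from h import *
from plant import manip,eyes
s=manip.sense();im=eyes.get_image("wrist");pickle.dump((s,im),open("d1.pkl","wb"))
print(s["eef_pos"],R.from_quat(s["tool_rot"]).as_matrix().round(3),s["joints"].round(2),s["time_s"])
cv2.imwrite("pics/e.png",cv2.resize(im["color"][:,:,::-1],(784,588),interpolation=cv2.INTER_CUBIC))
c=np.array([.430,-.2635,.036]);u=np.array([np.cos(.27),np.sin(.27),0])
print(proj(im,np.array([c-.08*u,c,c+.08*u]),s)*1.4)
```

```text
[ 0.43023252 -0.26390724  0.15884417] [[ 0.964  0.267  0.   ]
 [ 0.267 -0.964  0.001]
 [ 0.    -0.001 -1.   ]] [ 0.61  0.31 -0.17  2.02  0.07  0.82 -0.9 ] 1.3667
[[385.4966314  416.71627049]
 [385.72300219 293.06844821]
 [385.89387054 148.96739779]]
```

View pics/e.png

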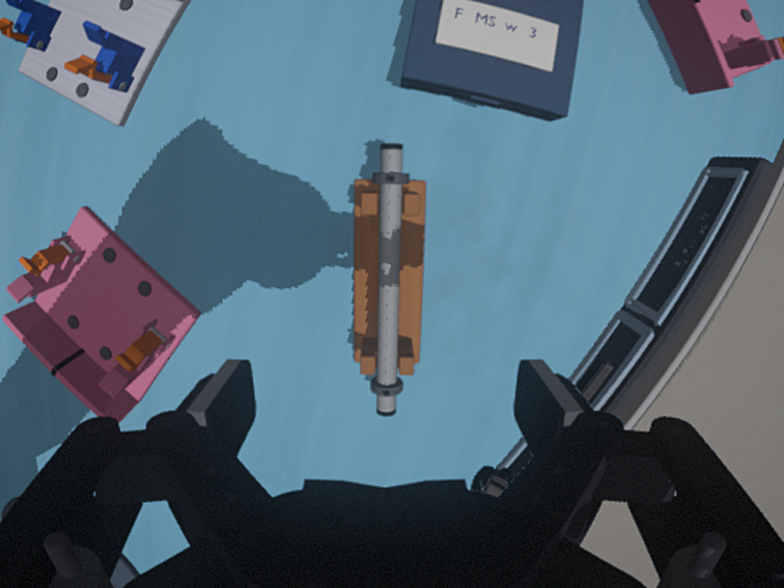

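The view shows the rod ends at (391,144) and (386,415) and collars at (391,178) and (387,385). The pink look-alike's nearest corner is at (200,312).

Run:
```python
from h import *
s,im=pickle.load(open("d1.pkl","rb"))
P=onz(im,np.array([(391,144),(386,415),(391,178),(387,385)])/1.4,.036,s);print(P.round(4))
W=R.from_quat(s["tool_rot"]).as_matrix()
for a,b in((0,1),(2,3)):
    m=(P[a]+P[b])/2;v=P[a]-P[b];print(m.round(4),np.linalg.norm(v),np.degrees(np.arctan2(v[1],v[0])),((m-s["eef_pos"])@W/.3).round(3))
for z,p in((.01,(200,312)),(.065,(155,345))):print((onz(im,np.array(p)/1.4,z,s)-s["eef_pos"])@W)
```

```text
[[ 0.5105 -0.2441  0.036 ]
 [ 0.3542 -0.2848  0.036 ]
 [ 0.4926 -0.249   0.036 ]
 [ 0.3747 -0.2797  0.036 ]]
[ 0.4323 -0.2644  0.036 ] 0.16148036022499654 14.610356872334629 [0.006 0.004 0.409]
[ 0.4337 -0.2644  0.036 ] 0.12177965790861069 14.578376444616154 [0.011 0.005 0.409]
[[-0.02028554 -0.12422683  0.1489123 ]]
[[-0.02285535 -0.13108785  0.09391562]]
```

Request:
move_arm(motion=[{"wx": 0,"wy": 0,"wz": 0.005,"dx": 0.009,"dy": 0.004,"dz": 0.3,"grip": -1},{"wx": 0,"wy": 0,"wz": 0.005,"dx": 0.009,"dy": 0.004,"dz": 0.3,"grip": -1},{"wx": 0,"wy": 0,"wz": 0.005,"dx": 0.009,"dy": 0.004,"dz": 0.3,"grip": -1},{"wx": 0,"wy": 0,"wz": 0.005,"dx": 0.009,"dy": 0.004,"dz": 0.416,"grip": -1},{"wx": 0,"wy": 0,"wz": 0.005,"dx": 0.009,"dy": 0.004,"dz": 0.416,"grip": -1},{"wx": 0,"wy": 0,"wz": 0.005,"dx": 0.009,"dy": 0.004,"dz": 0.416,"grip": -1},{"wx": 0,"wy": 0,"wz": 0.005,"dx": 0.009,"dy": 0.004,"dz": 0.416,"grip": 1},{"wx": 0,"wy": 0,"wz": 0.005,"dx": 0.009,"dy": 0.004,"dz": 0.416,"grip": 1},{"wx": 0,"wy": 0,"wz": 0.005,"dx": 0.009,"dy": 0.004,"dz": 0.416,"grip": 1},{"wx": 0,"wy": 0,"wz": 0.005,"dx": 0.009,"dy": 0.004,"dz": 0.416,"grip": 1},{"wx": 0,"wy": 0,"wz": 0.005,"dx": 0.009,"dy": 0.004,"dz": 0.416,"grip": 1},{"wx": 0,"wy": 0,"wz": 0.005,"dx": 0.009,"dy": 0.004,"dz": 0.416,"grip": 1},{"wx": 0,"wy": 0,"wz": 0.005,"dx": 0.009,"dy": 0.004,"dz": 0.416,"grip": 1},{"wx": 0,"wy": 0,"wz": 0.005,"dx": 0.009,"dy": 0.004,"dz": 0.416,"grip": 1},{"wx": 0,"wy": 0,"wz": 0.005,"dx": 0.009,"dy": 0.004,"dz": 0.416,"grip": 1},{"wx": 0,"wy": 0,"wz": 0.005,"dx": 0.009,"dy": 0.004,"dz": 0.416,"grip": 1}], squeeze=70)

```text
time_s: 2.75
eef_pos: [0.4343, -0.2651, 0.0356]
tool_rot: [0.992, 0.127, 0.001, 0.001]
wrist_force: [-1.7, 0.6, 6.4]
gripper_width: 0.0093
```

Request:
move_arm(motion=[{"wx": 0,"wy": 0,"wz": 0,"dx": 0,"dy": 0,"dz": -0.12,"grip": 1},{"wx": 0,"wy": 0,"wz": 0,"dx": 0,"dy": 0,"dz": -0.24,"grip": 1},{"wx": 0,"wy": 0,"wz": 0,"dx": 0,"dy": 0,"dz": -0.36,"grip": 1},{"wx": 0,"wy": 0,"wz": 0,"dx": 0,"dy": 0,"dz": -0.45,"grip": 1},{"wx": 0,"wy": 0,"wz": 0,"dx": 0,"dy": 0,"dz": -0.45,"grip": 1},{"wx": 0,"wy": 0,"wz": 0,"dx": 0,"dy": 0,"dz": -0.45,"grip": 1}])

```text
time_s: 3.25
eef_pos: [0.4345, -0.2653, 0.1718]
tool_rot: [0.992, 0.127, 0.002, 0.002]
wrist_force: [-0.7, 0.4, -1.4]
gripper_width: 0.0097
```

Run:
```python
from h import *
from plant import manip,eyes
s=manip.sense()
W=R.from_quat(s["tool_rot"]).as_matrix();print(s,W.round(3))
print((np.array([.533,-.0115,.15])-s["eef_pos"])@W/.3)
```

```text
{'time_s': 3.25, 'joints': array([ 0.60833833,  0.29229863, -0.1712596 ,  2.00095601,  0.06563578,
        0.84771796, -0.91549805]), 'joint_vel': array([-0.00383467,  0.04282021,  0.00430642,  0.04634608,  0.00322796,
       -0.00275488,  0.0024147 ]), 'effort': array([ 2.15889589e-02, -3.94714236e+01, -9.55667272e-01, -2.13969541e+01,
        1.84324228e-03, -4.94253275e-02,  7.89316487e-03]), 'eef_pos': array([ 0.43448768, -0.26526272,  0.17175915]), 'tool_rot': array([0.99192502, 0.12679342, 0.00238882, 0.00157682]), 'wrist_force': array([-0.7346188 ,  0.38004629, -1.42136822]), 'ft_torque': array([ 0.02927204,  0.00013203, -0.00132976]), 'gripper_width': 0.009721849671747504} [[ 0.968  0.252  0.005]
 [ 0.252 -0.968 -0.003]
 [ 0.004  0.004 -1.   ]]
[ 0.53027488 -0.73634825  0.07208315]
```

Request:
move_arm(motion=[{"wx": 0,"wy": 0,"wz": -0.333,"dx": 0.53,"dy": -0.736,"dz": 0.0,"grip": 1},{"wx": 0,"wy": 0,"wz": -0.333,"dx": 0.53,"dy": -0.736,"dz": 0.0,"grip": 1},{"wx": 0,"wy": 0,"wz": -0.333,"dx": 0.53,"dy": -0.736,"dz": 0.0,"grip": 1},{"wx": 0,"wy": 0,"wz": -0.333,"dx": 0.53,"dy": -0.736,"dz": 0.0,"grip": 1},{"wx": 0,"wy": 0,"wz": -0.333,"dx": 0.53,"dy": -0.736,"dz": 0.0,"grip": 1},{"wx": 0,"wy": 0,"wz": -0.333,"dx": 0.53,"dy": -0.736,"dz": 0.0,"grip": 1},{"wx": 0,"wy": 0,"wz": -0.333,"dx": 0.53,"dy": -0.736,"dz": 0.0,"grip": 1},{"wx": 0,"wy": 0,"wz": -0.333,"dx": 0.53,"dy": -0.736,"dz": 0.0,"grip": 1},{"wx": 0,"wy": 0,"wz": -0.333,"dx": 0.53,"dy": -0.736,"dz": 0.0,"grip": 1},{"wx": 0,"wy": 0,"wz": -0.333,"dx": 0.53,"dy": -0.736,"dz": 0.07,"grip": 1},{"wx": 0,"wy": 0,"wz": -0.333,"dx": 0.53,"dy": -0.736,"dz": 0.07,"grip": 1},{"wx": 0,"wy": 0,"wz": -0.333,"dx": 0.53,"dy": -0.736,"dz": 0.07,"grip": 1}])

```text
time_s: 4.25
eef_pos: [0.5309, -0.0118, 0.1482]
tool_rot: [0.796, 0.605, -0.001, 0.001]
wrist_force: [-0.7, -0.4, -0.9]
gripper_width: 0.0096
```

Run:
```python
from h import *
from plant import manip,eyes
s=manip.sense();im=eyes.get_image("wrist");pickle.dump((s,im),open("d2.pkl","wb"))
sd=eyes.get_image("side");pickle.dump((s,sd),open("d2s.pkl","wb"))
print(s["eef_pos"],R.from_quat(s["tool_rot"]).as_matrix().round(3),s["joints"].round(2),s["time_s"])
cv2.imwrite("pics/f.png",cv2.resize(im["color"][:,:,::-1],(784,588),interpolation=cv2.INTER_CUBIC))
```

```text
[ 0.53091092 -0.01176898  0.14821921] [[ 0.267  0.964 -0.001]
 [ 0.964 -0.267 -0.002]
 [-0.002 -0.    -1.   ]] [ 0.32  0.39 -0.47  1.96  0.24  0.85 -0.55] 4.25
```

View pics/f.png

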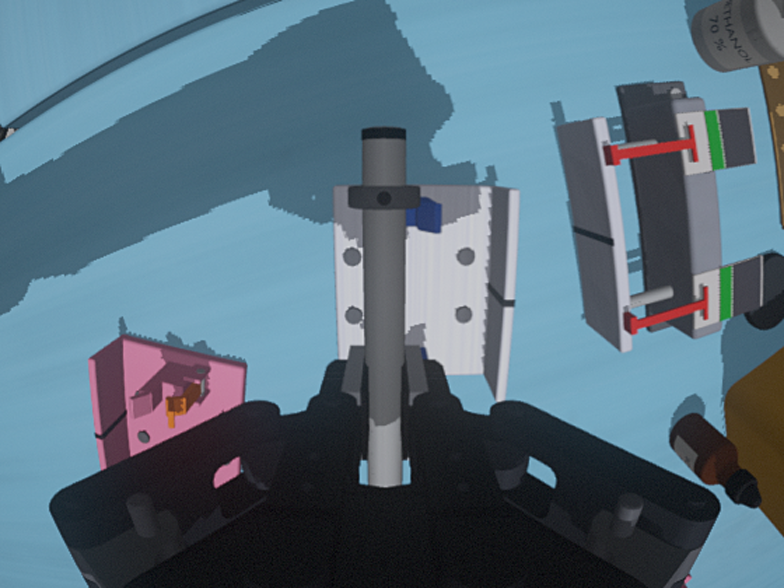

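The view shows the rod held along the tool x, its far collar at (384,197). The holder's plate top outer corners are at (519,188) and (503,400), with its middle line at (515,302). The stop plate runs from (606,120) to (630,348), with its middle at (573,228) at the bottom and (612,242) at the top.

Run:
```python
from h import *
s,im=pickle.load(open("d2.pkl","rb"))
W=R.from_quat(s["tool_rot"]).as_matrix()
for n,p,z in[("h top far",(519,188),.048),("h top near",(503,400),.048),("hmid",(515,302),.048),("baseRear far",(333,186),.01),
 ("base rear mid L",(337,290),.01),("st topfar",(606,120),.058),("st topnear",(628,349),.058),("st top mid",(612,242),.058),("st bot mid",(574,229),.004),("st bot far",(557,126),.004),("blue far tip",(440,200),.068),("rod end",(384,130),s["eef_pos"][2]+.002),("collar",(384,197),s["eef_pos"][2]+.012),("rod near",(386,370),s["eef_pos"][2]+.008)]:
    q=onz(im,np.array(p)/1.4,z,s)[0];print(n,q.round(4),"tool",((q-s["eef_pos"])@W).round(4))
# crop of side with gripper for checks
s2,sd=pickle.load(open("d2s.pkl","rb"))
h=np.array([.4998,-.0023]) 
hsv=cv2.cvtColor(sd["color"],cv2.COLOR_RGB2HSV)
c=sd["color"][150:290,170:360,::-1];cv2.imwrite("pics/g.png",cv2.resize(c,None,fx=4,fy=4,interpolation=cv2.INTER_CUBIC))
```

```text
h top far [0.6128 0.0292 0.048 ] tool [0.0616 0.068  0.1001]
h top near [ 0.5812 -0.0849  0.048 ] tool [-0.0568  0.0681  0.1003]
hmid [ 0.5981 -0.0288  0.048 ] tool [0.0017 0.0693 0.1002]
baseRear far [0.5185 0.0538 0.01  ] tool [ 0.0602 -0.0294  0.1381]
base rear mid L [ 0.5031 -0.0062  0.01  ] tool [-0.0017 -0.0283  0.1382]
st topfar [0.665  0.0542 0.058 ] tool [0.0996 0.1116 0.09  ]
st topnear [ 0.6577 -0.0715  0.058 ] tool [-0.0235  0.1382  0.0902]
st top mid [ 0.6549 -0.0081  0.058 ] tool [0.0369 0.1185 0.0901]
st bot mid [ 0.6557 -0.0087  0.004 ] tool [0.0366 0.1195 0.1441]
st bot far [0.6591 0.0564 0.004 ] tool [0.1003 0.1053 0.144 ]
blue far tip [0.5699 0.0348 0.068 ] tool [0.0555 0.0251 0.0801]
rod end [0.5519 0.0644 0.1502] tool [ 0.079  -0.0001 -0.0022]
collar [0.5472 0.0475 0.1602] tool [ 0.0614 -0.0001 -0.0121]
rod near [0.5349 0.001  0.1562] tool [ 0.0134  0.0005 -0.008 ]
```

View pics/g.png

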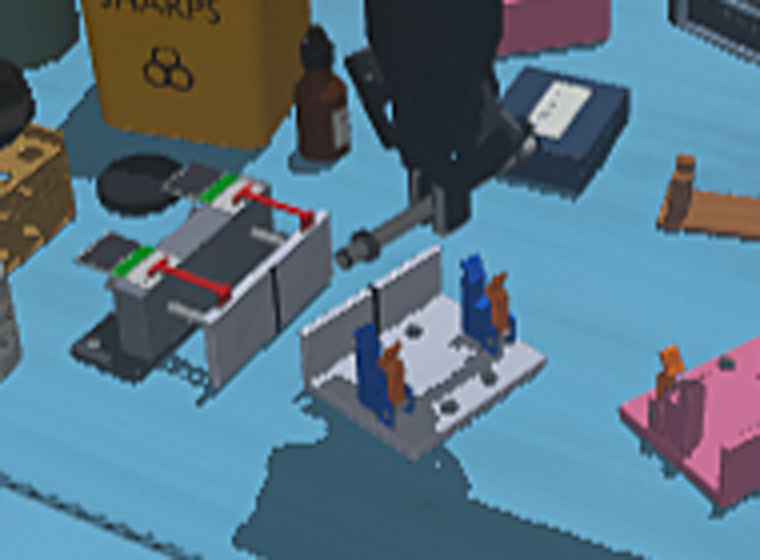

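The side view shows the rod held level above the holder, with the forks free. I'll lower to just above the forks and check the alignment there.

Request:
move_arm(motion=[{"wx": 0,"wy": 0,"wz": 0,"dx": 0.01,"dy": 0.027,"dz": 0.1,"grip": 1},{"wx": 0,"wy": 0,"wz": 0,"dx": 0.01,"dy": 0.027,"dz": 0.2,"grip": 1},{"wx": 0,"wy": 0,"wz": 0,"dx": 0.01,"dy": 0.027,"dz": 0.2,"grip": 1},{"wx": 0,"wy": 0,"wz": 0,"dx": 0.01,"dy": 0.027,"dz": 0.2,"grip": 1},{"wx": 0,"wy": 0,"wz": 0,"dx": 0.01,"dy": 0.027,"dz": 0.2,"grip": 1}])

```text
time_s: 4.77
eef_pos: [0.5422, -0.0108, 0.0915]
tool_rot: [0.796, 0.605, 0.002, 0.002]
wrist_force: [0.9, -0.0, -1.1]
gripper_width: 0.0095
```

Run:
```python
from h import *
from plant import manip,eyes
s=manip.sense();im=eyes.get_image("wrist");sd=eyes.get_image("side");pickle.dump((s,im,sd),open("d3.pkl","wb"))
print(s["eef_pos"],R.from_quat(s["tool_rot"]).as_matrix().round(3),s["joints"].round(2),s["joint_vel"].round(3),s["time_s"])
a=cv2.resize(im["color"][60:310,150:450,::-1],(720,600),interpolation=cv2.INTER_CUBIC)
cv2.imwrite("pics/i.png",a)
c=sd["color"][190:270,210:320,::-1];cv2.imwrite("pics/j.png",cv2.resize(c,None,fx=7,fy=7,interpolation=cv2.INTER_CUBIC))
```

```text
[ 0.54217186 -0.01083214  0.091528  ] [[ 0.267  0.964  0.005]
 [ 0.964 -0.267 -0.002]
 [-0.001  0.006 -1.   ]] [ 0.28  0.49 -0.44  1.98  0.3   0.74 -0.61] [ 0.002 -0.019 -0.005 -0.01   0.004 -0.007 -0.003] 4.7667
```

View pics/i.png

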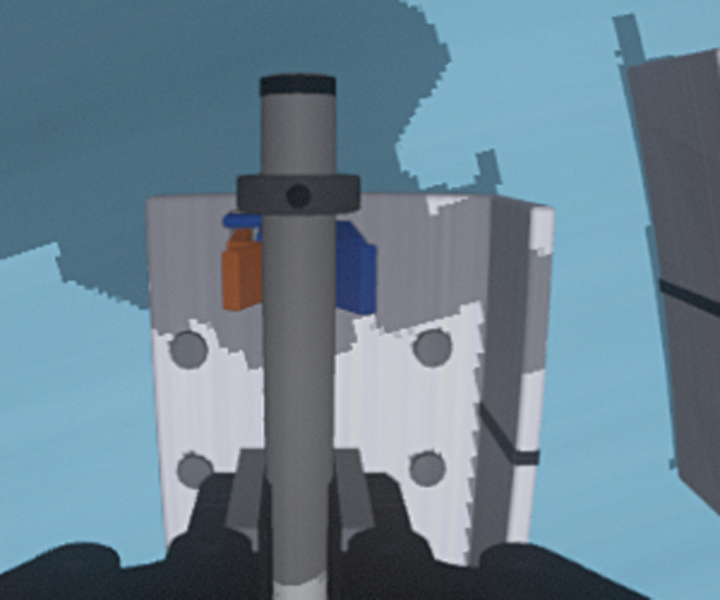

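View pics/j.png

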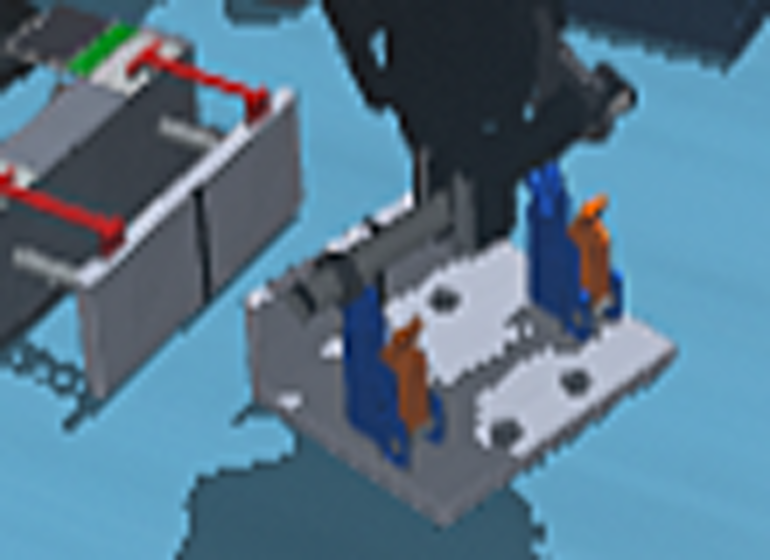

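The wrist view has the rod over the far fork, with blue prong at (337-376, 225-310) and orange jaw at (222-262, 245-310) on either side of it, and the collar at (298,195). The side view shows the rod above the forks.

Run:
```python
from h import *
s,im,sd=pickle.load(open("d3.pkl","rb"))
W=R.from_quat(s["tool_rot"]).as_matrix()
for n,p,z in[("h top far",(553,208),.048),("h mid",(539,458),.048),("h top lowest",(529,540),.048),("base rear far",(148,198),.01),("base rear",(163,520),.01),
 ("blue R near",(376,312),.068),("blue R far",(376,245),.068),("orange L near",(224,310),.068),("orange L far",(226,245),.068),("collar",(298,213),s["eef_pos"][2]+.01),("rodend",(298,74),s["eef_pos"][2]),("rodL",(270,450),s["eef_pos"][2]),("rodR",(334,450),s["eef_pos"][2])]:
    q=onz(im,np.array(p)/2.4+[150,60],z,s)[0];print(n,q.round(4),"tool",((q-s["eef_pos"])@W).round(4))
# side: relative check
g=lambda p:np.array(p)/7+[210,190]
print("rodtip side", ((onz(sd,g((303,296)),s["eef_pos"][2])[0]-s["eef_pos"])@W).round(4))
for n,p,z in(("blueL top",(362,285),.068),("blueR top",(548,168),.068),("pl top L",(252,298),.048),("pl top R",(408,197),.048)):
    print(n,((onz(sd,g(p),z)[0]-s["eef_pos"])@W).round(4))
```

```text
h top far [0.6122 0.0285 0.048 ] tool [0.0566 0.0568 0.0438]
h mid [ 0.5975 -0.0294  0.048 ] tool [-0.0031  0.058   0.0439]
h top lowest [ 0.5915 -0.0511  0.048 ] tool [-0.0256  0.058   0.0439]
base rear far [0.5189 0.0536 0.01  ] tool [ 0.0559 -0.0401  0.0813]
base rear [ 0.4936 -0.0369  0.01  ] tool [-0.0381 -0.0403  0.0813]
blue R near [0.5666 0.0204 0.068 ] tool [0.0367 0.0151 0.0236]
blue R far [0.5699 0.0332 0.068 ] tool [0.0498 0.0148 0.0236]
orange L near [0.5382 0.0287 0.068 ] tool [ 0.0371 -0.0145  0.0234]
orange L far [0.5422 0.0408 0.068 ] tool [ 0.0498 -0.0139  0.0234]
collar [0.5576 0.0456 0.1015] tool [ 0.0585 -0.0001 -0.01  ]
rodend [0.5634 0.0663 0.0915] tool [ 0.08   -0.0002 -0.    ]
rodL [0.542  0.0072 0.0915] tool [ 0.0173 -0.005  -0.    ]
rodR [0.5526 0.0042 0.0915] tool [0.0173 0.0061 0.    ]
rodtip side [ 0.0755 -0.0016 -0.0001]
blueL top [0.0395 0.0094 0.0236]
blueR top [-0.0511  0.0084  0.0236]
pl top L [0.055  0.0504 0.0438]
pl top R [-0.0222  0.0515  0.0438]
```

Request:
move_arm(motion=[{"wx": 0,"wy": 0,"wz": 0,"dx": -0.01,"dy": -0.004,"dz": 0.0,"grip": 1},{"wx": 0,"wy": 0,"wz": 0,"dx": -0.01,"dy": -0.004,"dz": 0.0,"grip": 1},{"wx": 0,"wy": 0,"wz": 0,"dx": -0.01,"dy": -0.004,"dz": 0.04,"grip": 1},{"wx": 0,"wy": 0,"wz": 0,"dx": -0.01,"dy": -0.004,"dz": 0.08,"grip": 1},{"wx": 0,"wy": 0,"wz": 0,"dx": -0.01,"dy": -0.004,"dz": 0.085,"grip": 1},{"wx": 0,"wy": 0,"wz": 0,"dx": -0.01,"dy": -0.004,"dz": 0.085,"grip": 1}], squeeze=110)

```text
time_s: 5.37
eef_pos: [0.5396, -0.0136, 0.0649]
tool_rot: [0.796, 0.605, 0.001, 0.002]
wrist_force: [0.8, 0.3, -1.6]
gripper_width: 0.0086
```

```bash
cat > st.py <<'E'
from h import *
from plant import manip,eyes
s=manip.sense();W=R.from_quat(s["tool_rot"]).as_matrix()
print("p",s["eef_pos"].round(4),"F",s["wrist_force"].round(1),"T",s["ft_torque"].round(2),"w",s["gripper_width"],"t",s["time_s"])
print("yaw x",np.degrees(np.arctan2(W[1,0],W[0,0])),"z",W[:,2].round(4),"vel",abs(s["joint_vel"]).max())
h=R.from_euler('z',-15.5,degrees=True).as_matrix()[:2,:2]
E
python3 st.py
```

```text
p [ 0.5396 -0.0136  0.0649] F [ 0.8  0.3 -1.6] T [0.03 0.03 0.01] w 0.008641751729629037 t 5.3667
yaw x 74.50920855218459 z [ 0.0036 -0.0022 -1.    ] vel 0.01885296722632013
```

Request:
move_arm(motion=[{"wx": 0,"wy": 0,"wz": 0,"dx": 0,"dy": 0,"dz": 0.015,"grip": 1},{"wx": 0,"wy": 0,"wz": 0,"dx": 0,"dy": 0,"dz": 0.03,"grip": 1},{"wx": 0,"wy": 0,"wz": 0,"dx": 0,"dy": 0,"dz": 0.04,"grip": 1},{"wx": 0,"wy": 0,"wz": 0,"dx": 0,"dy": 0,"dz": 0.05,"grip": 1},{"wx": 0,"wy": 0,"wz": 0,"dx": 0,"dy": 0,"dz": 0.06,"grip": 1},{"wx": 0,"wy": 0,"wz": 0,"dx": 0,"dy": 0,"dz": 0.065,"grip": 1},{"wx": 0,"wy": 0,"wz": 0,"dx": 0,"dy": 0,"dz": 0.065,"grip": 1},{"wx": 0,"wy": 0,"wz": 0,"dx": 0,"dy": 0,"dz": 0.065,"grip": 1}])

```text
time_s: 6.03
eef_pos: [0.5398, -0.0134, 0.0457]
tool_rot: [0.796, 0.605, 0.001, 0.002]
wrist_force: [-1.4, 0.9, 4.9]
gripper_width: 0.0086
```

```bash
python3 st.py
```

```text
p [ 0.5398 -0.0134  0.0457] F [-1.4  0.9  4.9] T [ 0.11  0.23 -0.  ] w 0.008560509608768382 t 6.0333
yaw x 74.50776370343925 z [ 0.0039 -0.0022 -1.    ] vel 0.011209493027230996
```

Request:
move_arm(motion=[{"wx": 0,"wy": 0,"wz": 0,"dx": 0,"dy": 0,"dz": 0.005,"grip": 1},{"wx": 0,"wy": 0,"wz": 0,"dx": 0,"dy": 0,"dz": 0.01,"grip": 1},{"wx": 0,"wy": 0,"wz": 0,"dx": 0,"dy": 0,"dz": 0.01,"grip": 1}])

```text
time_s: 6.28
eef_pos: [0.5401, -0.0129, 0.0454]
tool_rot: [0.796, 0.605, 0.001, 0.003]
wrist_force: [-7.6, 0.7, 25.9]
gripper_width: 0.0083
```

```bash
python3 st.py
python3 - <<'E'
from h import *
from plant import manip,eyes
s=manip.sense();im=eyes.get_image("wrist");sd=eyes.get_image("side");pickle.dump((s,im,sd),open("d4.pkl","wb"))
a=cv2.resize(im["color"][60:310,150:450,::-1],(480,400),interpolation=cv2.INTER_CUBIC)
c=cv2.resize(sd["color"][190:280,240:310,::-1],None,fx=4.444,fy=4.444,interpolation=cv2.INTER_CUBIC)[:400]
cv2.imwrite("pics/k.png",np.hstack([a,c]))
E
```

```text
p [ 0.5401 -0.0129  0.0454] F [-7.6  0.7 25.9] T [ 0.08  1.59 -0.02] w 0.008326376585350683 t 6.2833
yaw x 74.51150858302604 z [ 0.0041 -0.0035 -1.    ] vel 0.01995345351425785
```

View pics/k.png

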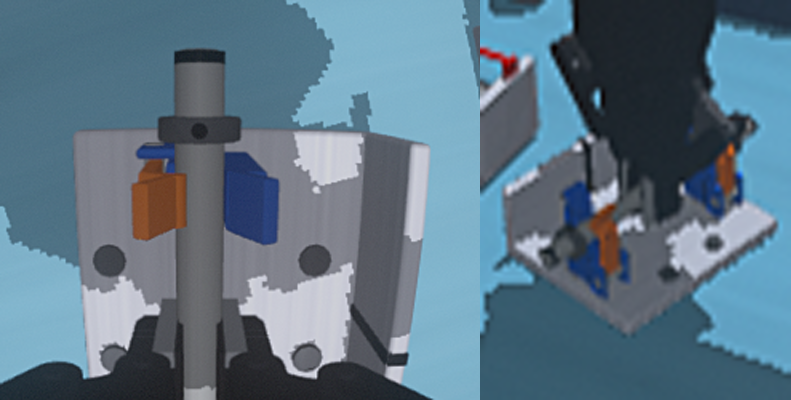

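The rod is bottomed in both clips at 26 N, with the jaws over it and the collar just outside the fork. The wrist crop has the collar at (200,130) and the jaw at (160,205). Now I'll relax the down push, and turn and slide the holder to just short of the plate.

Request:
move_arm(motion=[{"wx": 0,"wy": 0,"wz": 0,"dx": 0,"dy": 0,"dz": -0.001,"grip": 1},{"wx": 0,"wy": 0,"wz": -0.008,"dx": 0.006,"dy": 0.012,"dz": -0.001,"grip": 1},{"wx": 0,"wy": 0,"wz": -0.016,"dx": 0.013,"dy": 0.024,"dz": -0.001,"grip": 1},{"wx": 0,"wy": 0,"wz": -0.024,"dx": 0.019,"dy": 0.036,"dz": -0.001,"grip": 1},{"wx": 0,"wy": 0,"wz": -0.032,"dx": 0.026,"dy": 0.048,"dz": -0.001,"grip": 1},{"wx": 0,"wy": 0,"wz": -0.04,"dx": 0.032,"dy": 0.06,"dz": -0.001,"grip": 1},{"wx": 0,"wy": 0,"wz": -0.048,"dx": 0.038,"dy": 0.072,"dz": -0.001,"grip": 1},{"wx": 0,"wy": 0,"wz": -0.056,"dx": 0.045,"dy": 0.084,"dz": -0.001,"grip": 1},{"wx": 0,"wy": 0,"wz": -0.064,"dx": 0.051,"dy": 0.096,"dz": -0.001,"grip": 1},{"wx": 0,"wy": 0,"wz": -0.068,"dx": 0.058,"dy": 0.108,"dz": -0.001,"grip": 1},{"wx": 0,"wy": 0,"wz": -0.068,"dx": 0.064,"dy": 0.122,"dz": -0.001,"grip": 1},{"wx": 0,"wy": 0,"wz": -0.068,"dx": 0.064,"dy": 0.122,"dz": -0.001,"grip": 1}])

```text
time_s: 7.38
eef_pos: [0.577, -0.006, 0.0456]
tool_rot: [0.727, 0.687, -0.004, 0.001]
wrist_force: [-11.3, -3.3, 14.8]
gripper_width: 0.0086
```

```bash
python3 st.py
python3 - <<'E'
from h import *
from plant import manip,eyes
s=manip.sense();im=eyes.get_image("wrist");pickle.dump((s,im),open("d5.pkl","wb"))
cv2.imwrite("pics/l.png",cv2.resize(im["color"][40:310,200:560,::-1],(800,600),interpolation=cv2.INTER_CUBIC))
E
```

```text
p [ 0.577  -0.006   0.0456] F [-11.3  -3.3  14.8] T [-0.47  2.32 -0.05] w 0.008594744949501984 t 7.3833
yaw x 86.72653226660923 z [-0.0052 -0.0073 -1.    ] vel 0.03230569233032231
```

View pics/l.png

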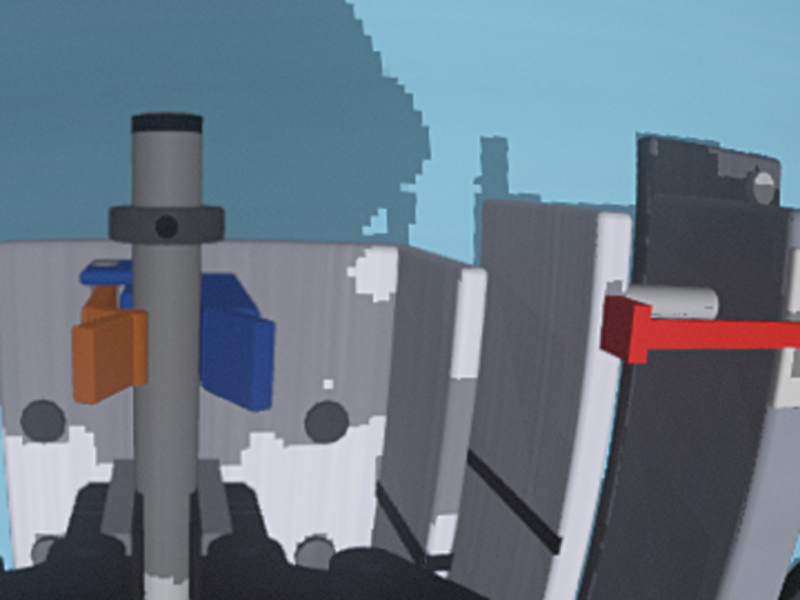

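The holder is nearly parallel to the plate and a few mm short of it. Its plate top corner is at (487,268) with its middle near (448,560). The stop's top edge is (598,212) to its middle (555,548), with its bottom middle at (470,455).

Run:
```python
from h import *
s,im=pickle.load(open("d5.pkl","rb"))
W=R.from_quat(s["tool_rot"]).as_matrix()
for n,p,z in[("h far",(487,268),.048),("h mid",(448,562),.048),("st top far",(600,212),.058),("st top mid",(558,548),.058),("st bot far",(483,200),.004),("st bot mid",(470,455),.004),("rear base far edge",(0,243),.01),("collar",(167,243),s["eef_pos"][2]+.01),("rodend",(167,114),s["eef_pos"][2])]:
    q=onz(im,np.array(p)/2.2222+[200,40],z,s)[0];print(n,q.round(4),"tool",((q-s["eef_pos"])@W).round(4))
```

```text
h far [0.6385 0.0454 0.048 ] tool [ 0.0548  0.0585 -0.0031]
h mid [ 0.6348 -0.0143  0.048 ] tool [-0.0051  0.0582 -0.0026]
st top far [0.6567 0.0565 0.058 ] tool [ 0.0669  0.076  -0.0133]
st top mid [ 0.6547 -0.0083  0.058 ] tool [ 0.002   0.0777 -0.0128]
st bot far [0.6577 0.0561 0.004 ] tool [0.0669 0.0773 0.0407]
st bot mid [ 0.657  -0.0098  0.004 ] tool [0.0011 0.0804 0.0412]
rear base far edge [0.543 0.051 0.01 ] tool [ 0.0552 -0.0369  0.0354]
collar [0.5809 0.0523 0.0556] tool [ 0.0583  0.0005 -0.0104]
rodend [0.582  0.0736 0.0456] tool [ 0.0798  0.0005 -0.0006]
```

Request:
move_arm(motion=[{"wx": 0,"wy": 0,"wz": -0.002,"dx": 0.004,"dy": 0.0,"dz": -0.003,"grip": 1},{"wx": 0,"wy": 0,"wz": -0.004,"dx": 0.008,"dy": 0.005,"dz": -0.003,"grip": 1},{"wx": 0,"wy": 0,"wz": -0.006,"dx": 0.014,"dy": 0.013,"dz": -0.003,"grip": 1},{"wx": 0,"wy": 0,"wz": -0.006,"dx": 0.02,"dy": 0.022,"dz": -0.003,"grip": 1},{"wx": 0,"wy": 0,"wz": -0.006,"dx": 0.023,"dy": 0.031,"dz": -0.003,"grip": 1},{"wx": 0,"wy": 0,"wz": -0.006,"dx": 0.023,"dy": 0.04,"dz": -0.003,"grip": 1},{"wx": 0,"wy": 0,"wz": -0.006,"dx": 0.023,"dy": 0.05,"dz": -0.003,"grip": 1},{"wx": 0,"wy": 0,"wz": -0.006,"dx": 0.023,"dy": 0.06,"dz": -0.003,"grip": 1},{"wx": 0,"wy": 0,"wz": -0.006,"dx": 0.023,"dy": 0.07,"dz": -0.003,"grip": 1},{"wx": 0,"wy": 0,"wz": -0.006,"dx": 0.023,"dy": 0.08,"dz": -0.003,"grip": 1},{"wx": 0,"wy": 0,"wz": -0.006,"dx": 0.023,"dy": 0.087,"dz": -0.003,"grip": 1},{"wx": 0,"wy": 0,"wz": -0.006,"dx": 0.023,"dy": 0.087,"dz": -0.003,"grip": 1},{"wx": 0,"wy": 0,"wz": -0.006,"dx": 0.023,"dy": 0.087,"dz": -0.003,"grip": 1}])

```text
time_s: 8.52
eef_pos: [0.5992, 0.0001, 0.0457]
tool_rot: [0.72, 0.694, -0.008, -0.002]
wrist_force: [-12.2, 0.3, 11.2]
gripper_width: 0.0088
```

```bash
cat > red.py <<'E'
from h import *
from plant import manip,eyes
# displacement of the red pointer tabs in the side view: blob extents against start
sd=eyes.get_image("side");sc=eyes.get_image("scene");d=pickle.load(open("d0.pkl","rb"))
s=manip.sense();im=eyes.get_image("wrist");pickle.dump((s,im,sd,sc),open("dl.pkl","wb"))
def red(c):
    h=cv2.cvtColor(c,cv2.COLOR_RGB2HSV);m=(((h[...,0]<6)|(h[...,0]>174))&(h[...,1]>170)&(h[...,2]>70)).astype(np.uint8)
    n,l,st,ce=cv2.connectedComponentsWithStats(m);return [(st[i].tolist(),ce[i].round(1).tolist()) for i in range(1,n) if st[i,4]>6]
for n,a,b in(("side",d["side"],sd),("scene",d["scene"],sc)):
    for c in(a,b):print(n,[q for q in red(c["color"]) if 150<q[1][0]<290 and 170<q[1][1]<245])
W=np.array([[.999,-.04],[.0,0]])
o=np.array([.6558,-.0088,.06]);x=np.array([.9990,-.0436,0])
print("px per 10mm",[ (proj(c,[o+.01*x])-proj(c,[o])).round(2).tolist() for c in(sd,sc)])
E
python3 st.py; python3 red.py
```

```text
p [5.992e-01 1.000e-04 4.570e-02] F [-12.2   0.3  11.2] T [-0.04  2.63  0.02] w 0.008792969679758058 t 8.5167
yaw x 87.88718457718981 z [-0.015  -0.0082 -0.9999] vel 0.0028890829243579663
side [([229, 197, 19, 10, 26], [239.1, 201.1]), ([207, 215, 20, 9, 32], [217.4, 219.3])]
side [([206, 214, 20, 12, 38], [217.3, 219.5])]
scene [([215, 211, 6, 6, 7], [217.9, 213.7])]
scene []
px per 10mm [[[-3.2, -1.22]], [[-2.06, -1.67]]]
```

```bash
cat > wr.py <<'E'
from h import *
def tab(s,im):
    c=im["color"];h=cv2.cvtColor(c,cv2.COLOR_RGB2HSV)
    m=(((h[...,0]<8)|(h[...,0]>172))&(h[...,1]>150)&(h[...,2]>60)).astype(np.uint8)
    m[300:]=0
    n,l,st,ce=cv2.connectedComponentsWithStats(m)
    r=[]
    for i in range(1,n):
        if st[i,4]>60:
            v,u=np.where(l==i);um=u.min();p=(um,v[u==um].mean())   # left end of the tab = plate side
            q=onz(im,[p],.062,s)[0];r.append((st[i].tolist(),q.round(4).tolist()))
    return r
for f in("d2.pkl","d5.pkl","dl.pkl"):
    t=pickle.load(open(f,"rb"));print(f,tab(t[0],t[1]))
E
python3 wr.py
```

```text
d2.pkl [([436, 90, 62, 28, 490], [0.6616, 0.0395, 0.062]), ([450, 205, 55, 34, 413], [0.6582, -0.0542, 0.062])]
d5.pkl [([471, 174, 89, 30, 1273], [0.6558, 0.0349, 0.062])]
dl.pkl [([431, 190, 117, 44, 1700], [0.6596, 0.0336, 0.062])]
```

Request:
move_arm(motion=[{"wx": 0,"wy": 0,"wz": 0,"dx": 0.0,"dy": 0.014,"dz": -0.004,"grip": 1},{"wx": 0,"wy": 0,"wz": 0,"dx": 0.0,"dy": 0.02,"dz": -0.004,"grip": 1},{"wx": 0,"wy": 0,"wz": 0,"dx": 0.0,"dy": 0.026,"dz": -0.004,"grip": 1},{"wx": 0,"wy": 0,"wz": 0,"dx": 0.0,"dy": 0.032,"dz": -0.004,"grip": 1},{"wx": 0,"wy": 0,"wz": 0,"dx": 0.0,"dy": 0.038,"dz": -0.004,"grip": 1},{"wx": 0,"wy": 0,"wz": 0,"dx": 0.0,"dy": 0.044,"dz": -0.004,"grip": 1},{"wx": 0,"wy": 0,"wz": 0,"dx": 0.0,"dy": 0.05,"dz": -0.004,"grip": 1},{"wx": 0,"wy": 0,"wz": 0,"dx": 0.0,"dy": 0.05,"dz": -0.004,"grip": 1},{"wx": 0,"wy": 0,"wz": 0,"dx": 0.0,"dy": 0.05,"dz": -0.004,"grip": 1}])

```text
time_s: 9.42
eef_pos: [0.6064, -0.0001, 0.0456]
tool_rot: [0.72, 0.694, -0.016, -0.008]
wrist_force: [-20.2, -0.7, 17.9]
gripper_width: 0.0084
```

```bash
python3 st.py; python3 red.py; python3 wr.py|tail -1
```

```text
p [ 6.064e-01 -1.000e-04  4.560e-02] F [-20.2  -0.7  17.9] T [-0.08  4.22 -0.09] w 0.008363334404107647 t 9.4167
yaw x 87.95390350241205 z [-0.0333 -0.0109 -0.9994] vel 0.004482265548767947
side [([229, 197, 19, 10, 26], [239.1, 201.1]), ([207, 215, 20, 9, 32], [217.4, 219.3])]
side [([204, 214, 20, 11, 36], [215.3, 218.7])]
scene [([215, 211, 6, 6, 7], [217.9, 213.7])]
scene []
px per 10mm [[[-3.2, -1.22]], [[-2.06, -1.67]]]
dl.pkl [([432, 191, 119, 46, 1810], [0.6669, 0.0337, 0.062])]
```

Request:
move_arm(motion=[{"wx": -0.005,"wy": 0.002,"wz": 0,"dx": 0.0,"dy": 0.024,"dz": -0.004,"grip": 1},{"wx": -0.01,"wy": 0.0035,"wz": 0,"dx": 0.0,"dy": 0.026,"dz": -0.005,"grip": 1},{"wx": -0.012,"wy": 0.0035,"wz": 0,"dx": 0.0,"dy": 0.028,"dz": -0.006,"grip": 1},{"wx": -0.012,"wy": 0.0035,"wz": 0,"dx": 0.0,"dy": 0.028,"dz": -0.006,"grip": 1},{"wx": -0.012,"wy": 0.0035,"wz": 0,"dx": 0.0,"dy": 0.028,"dz": -0.006,"grip": 1}])

```text
time_s: 9.98
eef_pos: [0.6067, -0.0001, 0.0456]
tool_rot: [0.719, 0.695, -0.006, -0.003]
wrist_force: [-19.4, -0.5, 16.2]
gripper_width: 0.0086
```

```bash
python3 st.py; python3 red.py|grep side; python3 wr.py|tail -1
```

```text
p [ 6.067e-01 -1.000e-04  4.560e-02] F [-19.4  -0.5  16.2] T [-0.08  4.14 -0.08] w 0.00855882900798005 t 9.9833
yaw x 87.99754246275097 z [-0.0139 -0.004  -0.9999] vel 0.0012032061479350857
side [([229, 197, 19, 10, 26], [239.1, 201.1]), ([207, 215, 20, 9, 32], [217.4, 219.3])]
side [([204, 214, 20, 11, 36], [215.3, 218.7])]
dl.pkl [([431, 189, 117, 46, 1717], [0.6671, 0.0336, 0.062])]
```

Request:
move_arm(motion=[{"wx": -0.008,"wy": 0.002,"wz": 0,"dx": 0.0,"dy": 0.028,"dz": -0.009,"grip": 1},{"wx": -0.008,"wy": 0.002,"wz": 0,"dx": 0.0,"dy": 0.03,"dz": -0.012,"grip": 1},{"wx": -0.008,"wy": 0.002,"wz": 0,"dx": 0.0,"dy": 0.032,"dz": -0.014,"grip": 1},{"wx": -0.008,"wy": 0.002,"wz": 0,"dx": 0.0,"dy": 0.034,"dz": -0.014,"grip": 1},{"wx": -0.008,"wy": 0.002,"wz": 0,"dx": 0.0,"dy": 0.034,"dz": -0.014,"grip": 1}])

```text
time_s: 10.55
eef_pos: [0.611, -0.0003, 0.0464]
tool_rot: [0.719, 0.695, -0.001, -0.001]
wrist_force: [-11.6, 0.0, -0.4]
gripper_width: 0.0083
```

```bash
python3 st.py; python3 red.py|grep side; python3 wr.py|tail -1
```

```text
p [ 6.11e-01 -3.00e-04  4.64e-02] F [-11.6   0.   -0.4] T [-0.03  2.22 -0.03] w 0.008269301970445085 t 10.55
yaw x 88.05361422533312 z [-3.e-03  4.e-04 -1.e+00] vel 0.0031444423892369906
side [([229, 197, 19, 10, 26], [239.1, 201.1]), ([207, 215, 20, 9, 32], [217.4, 219.3])]
side [([202, 213, 21, 11, 38], [212.9, 217.7])]
dl.pkl [([430, 188, 115, 45, 1708], [0.6714, 0.0331, 0.062])]
```

Run:
```python
from h import *
s,im,sd,sc=pickle.load(open("dl.pkl","rb"))
a=cv2.resize(im["color"][60:310,180:480,::-1],(480,400),interpolation=cv2.INTER_CUBIC)
c=cv2.resize(sd["color"][180:270,190:260,::-1],None,fx=4.5,fy=4.5,interpolation=cv2.INTER_CUBIC)[:400]
c=np.pad(c,((0,400-c.shape[0]),(0,0),(0,0))) if c.shape[0]<400 else c
e=cv2.resize(im["color"][180:260,440:560,::-1],(300,200),interpolation=cv2.INTER_CUBIC);f=cv2.resize(sd["color"][195:275,230:330,::-1],(495,200+0),interpolation=cv2.INTER_CUBIC)
x=np.vstack([np.hstack([a,c]),np.hstack([e,f])]);print(x.shape)
cv2.imwrite("pics/m.png",x)
```

```text
(600, 795, 3)
```

View pics/m.png

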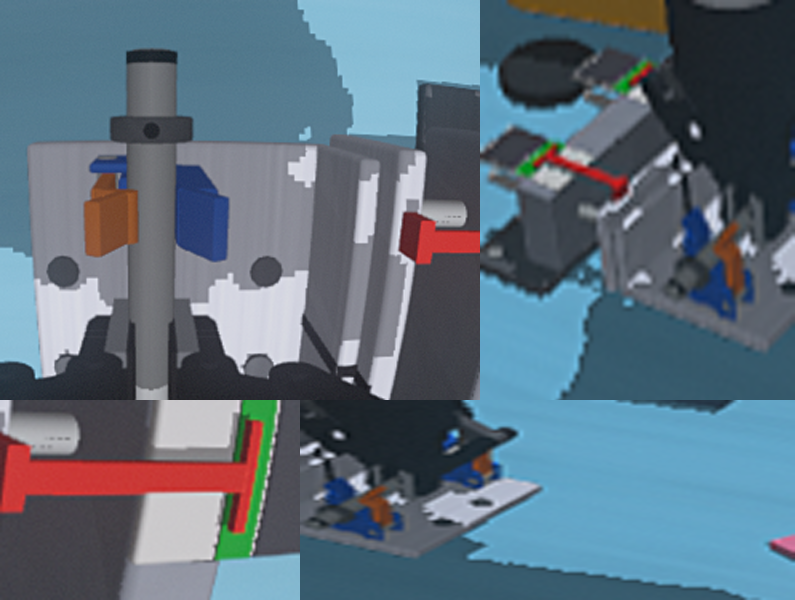

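The red pointers are mid-green in both views, and the holder is flush with the plate with the jaws over the rod. I'll do one numeric check of centring and squareness.

```bash
python3 - <<'E'
from h import *
s,im,sd,sc=pickle.load(open("dl.pkl","rb"))
W=R.from_quat(s["tool_rot"]).as_matrix()
for n,p,z in[("h far",(379,161),.048),("h top mid",(349,373),.048),("st far",(426,152),.058),("st bot far",(331,140),.004),("collar in",(151,143),s["eef_pos"][2]+.01)]:
    q=onz(im,np.array(p)/1.6+[180,60],z,s)[0];print(n,q.round(4),((q-s["eef_pos"])@W).round(4))
E
python3 st.py
```

```text
h far [0.6708 0.0523 0.048 ] [ 0.0546  0.0581 -0.0018]
h top mid [ 0.6675 -0.0078  0.048 ] [-0.0055  0.0568 -0.0018]
st far [0.6791 0.0558 0.058 ] [ 0.0584  0.0662 -0.0118]
st bot far [0.673 0.054 0.004] [0.0564 0.0603 0.0422]
collar in [0.6132 0.0579 0.0564] [ 0.0582  0.0003 -0.01  ]
p [ 6.109e-01 -3.000e-04  4.640e-02] F [-10.5  -0.2  -0.8] T [-0.04  2.28 -0.09] w 0.00846454274796551 t 10.7
yaw x 88.0553780645167 z [-3.e-03  4.e-04 -1.e+00] vel 0.001409903731055843
```

```bash
python3 - <<'E'
from plant import manip,eyes
for i in range(12): eyes.get_image("side")
s=manip.sense();print(s["eef_pos"].round(4),s["wrist_force"].round(1),abs(s["joint_vel"]).max(),s["time_s"])
E
python3 red.py|grep side; python3 wr.py|tail -1
```

```text
[ 6.109e-01 -3.000e-04  4.640e-02] [-10.5  -0.8   0.8] 0.0014509056936535963 11.3
side [([229, 197, 19, 10, 26], [239.1, 201.1]), ([207, 215, 20, 9, 32], [217.4, 219.3])]
side [([202, 213, 21, 11, 37], [212.9, 217.8])]
dl.pkl [([430, 188, 115, 45, 1687], [0.6715, 0.0331, 0.062])]
```

Everything is steady, so I'm handing in.

```bash
python3 -c "
from plant import manip
print(manip.job_done())"
```

```text
the job is handed in; nothing more can be done
None
```

The rod is home in both clips, and the arm is still pressing the holder against the stop plate. The job is handed in at about 11.5 s on the robot's clock.

**Rod:** It bottomed in the clips at about 27 N. The last pictures show both jaws shut over it. It lies about 5 mm off-centre lengthwise in the holder, with a collar about touching a fork. That is the end of its play and inside the 8 mm limit.

**Plate:** It is pressed in about 15 mm, estimated from pointer and tool travel, and both red pointers sit in the green. The spring should then be giving about 9 N. The wrist reads 10.5 N, the rest presumably bench friction. Over the last 0.6 s neither the position nor the pointers moved.

**Holder:** It is centred to about 2 mm and square to about 1–2°.

**What went wrong or disagreed:**
- The first move was refused for missing keys, and I sent it again.
- The fixed cameras placed things 3–6 mm nearer the robot than the wrist camera did; I went by the wrist camera.
- The down force stayed high while pushing, up to 18 N, and added friction. I eased it to about zero before the final press.

I did not measure the slide box, cup and bottle again at the end; the arm's path kept clear of them.

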